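# Set the bag sealer's time wheel and switch it on

### The job

Get the bag sealer ready for the heavy pouches: with a fingertip, flick the edge of its sealing-time wheel (the broader of the two wheels on the control box) away from the front of the machine, click by click, until its pointer stands level with the long line of its scale and the wheel rests in its click. Then press the power rocker switch beside it over to on and take your hand away. Leave the narrow cooling wheel and the pressing arm alone and do not disturb the other things on the counter.

Things in the scene. Friction and masses are not known exactly. Their poses are not given: they have to be found in the camera images.
- sealer: tabletop bag sealer, fixed. Origin on the counter under the middle of its control box (130 mm in x, 210 mm in y, deck 52 mm above the counter). Front faces its -x, x points front to back. A 335 mm jaw beam runs from the box to +y, its pressing arm above (hinged at y 135 mm, z 80 mm, rising to +y). On the deck from +y to -y: narrow wheel and its scale, broad wheel and its scale, rocker switch.
- seal_axis (a point): centre of the broad (sealing-time) wheel, its axis along the sealer's y, 14 mm below the deck; axes as the sealer's. 24 mm wide, hub radius 24 mm, 8 ribs 5 mm thick, 45 deg apart, out to radius 32 mm; only the part above the deck shows. In a click two ribs stand 22.5 deg before and behind the top (tips 29.6 mm above and 12 mm before and behind the axis), a gap at the top.
- seal_wheel (a joint): turn of the broad wheel, rad; grows as its top edge moves to the sealer's +x (away from the front). Sprung clicks every 0.785 (45 deg) at 0, 0.785 ... 5.498; past halfway the spring carries it into the next click (about 3 to 6 N at the ribs). It turns both ways, starts in the click at 0.785, 1.571 or 2.356. The long line is at 3.927.
- pointer_mark (a point): the broad wheel's aluminium pointer, 4.5 mm thick, on the black scale strip beside the wheel (on its -y side, 54 mm above the counter); it moves 8 mm to the sealer's +x for each click of the wheel.
- long_line (a point): middle of the long white line across the broad wheel's scale (the other 7 lines, 8 mm apart, are short); the pointer mark must come to the same x of the sealer. Axes as the sealer's.
- cool_axis (a point): centre of the narrow (cooling) wheel, 12 mm wide, otherwise like the broad one, 58 mm to its +y side; not to be turned.
- cool_wheel (a joint): turn of the narrow wheel in rad, 0 at its present click, 0.785 per click; to be left there.
- power_axis (a point): centre and hinge axis (along the sealer's y) of the black power rocker, 36 mm long in x, 20 mm wide, 8 mm thick, 57 mm above the counter. When off, the top of its back (+x) end stands about 8 mm above this point and 17 mm behind it; axes as the sealer's.
- power (a joint): tilt of the rocker in rad: 0 off, 0.4 fully on (back end pressed down, about 7 mm of travel); takes about 3 N at the end and stays where it is left.
- press_arm (a joint): the pressing arm over the jaw, rad: 0 up (sprung), 0.17 pressed; leave it up.
- shaver_box: wooden plane box for shaving dried fish, 110 x 250 x 118 mm high, 1.4 kg; origin under its centre, long side along its y; bystander, loose
- mallet: wooden mallet lying down, barrel head 58 mm across and 100 mm long, handle 20 mm thick; origin on the table under the head, handle towards its -x, 185 mm long; bystander, loose
- bonito: dark brown dried fish block, spindle 170 mm long along its x and 47 mm high; origin under its centre; bystander, loose
- tub: clear plastic tub with a lid, 118 x 168 x 75 mm high; origin under its centre; bystander, loose
- amber_case: flat case with an amber lid, 64 x 194 x 34 mm high; origin under its centre; bystander, loose
- cup: steel measuring cup, rim 64 mm across, 55 mm high; origin under its centre; bystander, loose

How it is judged:
On the way, in this order (a step that is already met when the one before it is completed fails the run):
1. the broad wheel rests in the click at the long line (value of joint seal_wheel between 3.747 and 4.107 rad), for 0.2 s.
2. the rocker is pressed over to on (value of joint power above 0.3 rad), for 0.1 s.
At the end, for the whole second after the job is handed in: the broad wheel rests in the click at the long line (within 0.18 rad, about 2 mm of the pointer), the rocker is on (over 0.3 of 0.4 rad), the narrow wheel is still in its own click (within 0.25 rad), the pressing arm is up and all loose things are at rest where they stood (within 15 mm) (all of step 1 and value of joint power above 0.3 rad and value of joint cool_wheel between -0.25 and 0.25 rad and value of joint press_arm below 0.05 rad and linear speed of each of shaver_box, mallet, bonito, tub, amber_case, cup below 0.02 m/s); the robot touches nothing.
It fails at once if the narrow cooling wheel was turned by more than half a click (value of joint cool_wheel above 0.42 rad or value of joint cool_wheel below -0.42 rad).
It fails at once if the pressing arm was pushed down (value of joint press_arm above 0.08 rad).
It fails at once if a bystander was pushed, lifted or carried (distance of any of shaver_box, mallet, bonito, tub, amber_case, cup from where it was at the start of the episode above 0.015 m).
It also fails if it takes over 40 s, if anything falls off the work surface, if the arm or the gripper's body presses on something with over 40 N, if the wrist force passes 120 N, or if a joint passes its speed limit or range.

### The arm

A 7-joint arm with a two-finger parallel gripper is mounted at the origin on the work surface. World frame = base frame: x ahead of the robot, y to its left, z up, the work surface at z = 0. Lengths are in m, angles in rad, forces in N, time in s.
With the tool pointing down it reaches from about 0.35 to 0.9 m from the base axis. Payload 7.2 kg.
Tool frame: the origin (TCP) lies midway between the tips of the shut fingers; the grasp point (between the pads) lies ctrl.tcp_to_grasp behind it (ctrl.tcp_to_grasp is the distance from the TCP to the grasp point, in m); z points along the fingers, y is the direction in which the jaws open and shut (so a half turn about z gives the same grasp; the last joint's range is limited). The gripper opens to 85 mm and grips with 20 to 120 N. Pads are 22 mm wide; open, the fingers measure 114 mm over their backs; the gripper's body (76 mm by 85 mm) begins 54 mm behind the grasp point. The pads swing forward as they close: fully open they stand 13 mm farther back than shut.
Start: joints at [-1.385, 0.411, -0.013, 1.596, 0.006, 1.134, -0.082], TCP at [0.157, 0.605, 0.231] pointing down, gripper open.
Joint ranges: [-2.95, 2.95], [-0.29, 1.99], [-1.47, 1.44], [0.14, 2.54], [-1.03, 4.17], [0.13, 1.85], [-2.86, 2.86]. Speed limits (rad/s): [2.39, 2.39, 3.01, 3.01, 3.14, 3.14, 3.14].

### API

Orientations are given as [roll, pitch, yaw] about the fixed x, y, z axes, in that order (R = Rz(yaw) Ry(pitch) Rx(roll)).
In Python, from cell import ctrl, eyes gives the robot as it stands.
- The arm moves only by the tool jog_arm, never from a script. Its argument "commands" is a list of rows, each an object of numbers: "tx", "ty", "tz": the shift along the tool's x, y, z in m; "rx", "ry", "rz": the turn, a rotation vector about the tool's x, y, z in degrees. In form: [{"tx": .., "ty": .., "tz": .., "rx": .., "ry": .., "rz": ..}, ...]. A call has 1 to 8 rows; each row shifts and turns the commanded pose from where the row before left it, along the tool's axes as they then stand; what a row does not reach is not made up. A row lasts 1/10 s, in which the tool goes at most 50 mm and 8.59 degrees, less where a joint would pass 70% of its speed; a pose out of reach is approached as far as the arm can. A call with a gripper value outside its range is refused whole. "grip" is the finger opening in m, from 0 to 0.0854, set as the call begins (left out, the last holds). The fingers move at their own pace and stop on an object; "squeeze" is the grip in N (left out, the last holds). Time passes only in rows, so rows that do not move let the fingers close. It gives the time, the measured TCP pose, the force and the opening at its end, in the units of the state.
- ctrl.get_state(): the state, without advancing time (a new reading comes with each control period).
- eyes.snapshot(name): name is "scene" or "top" or "wrist"; returns (picture, depth): 400x640x3 uint8, blue, green, red; 400x640 float32, m along the optical axis (not along the pixel's ray), 0 where there is no reading.
- eyes.camera_model(name): a dict with "fx", "fy", "cx", "cy" (pixels), "dist" ([k1, k2, p1, p2, k3] as OpenCV has them; the pictures are not rectified), "origin" and "rotation" of the camera in the world. Camera axes: x right, y down, z forward; pixel columns grow to the right and rows downward; lengths in m; the calibration is good to about 2 mm. A picture is of the moment at which its call begins: read the wrist's pose just before it. camera_model takes no time and is no camera call; for the wrist camera it gives the pose at the moment of the call.
- ctrl.finish_job(): hands the job in, once; it reports no verdict.
The state is a dict: "time_s": time; "joint_positions": joint angles; "dq": joint speeds; "joint_torque": joint torques, N m; "tool_pos": TCP position; "tcp_rot": TCP orientation; "wrist_force": force on the tool from outside, world axes, zero at the start; "moment": the same for the moment, N m; "width": opening from 0.0 (shut) to 1.0 (fully open).
Only numpy, scipy, OpenCV 4.12 (cv2) and the standard library are available. Lean on these libraries where they do the work, as an engineer would, in place of code of your own. Each camera call takes 0.05 s, during which the arm holds its last target. There are 200 camera calls.

## Working session

There is one attempt and no reset: what is moved stays moved. The work goes in short steps, Python scripts to look and compute and a tool call to move; the robot and the scene stay as the last step left them, time stands still between calls to the robot, and variables do not carry over. Pictures are saved under pics/ and viewed, about 8 in all and at most 12, crops included, and the job is handed in when it is done.

Besides the shell and the picture viewer there is one more tool, called after "Call:" in YAML: its name, and indented under it one key for each argument. jog_arm: Moves the arm, as the interface text tells. Its arguments: {"type":"object","properties":{"commands":{"type":"array"},"grip":{"type":"number"},"squeeze":{"type":"number"}},"required":["commands"]}

```bash
mkdir -p pics; ls; cat > h.py <<'E'
import numpy as np, cv2, pickle
from cell import ctrl, eyes
def snap(n,f):
    m=eyes.camera_model(n); p,d=eyes.snapshot(n); cv2.imwrite(f'pics/{f}.png',p); pickle.dump((m,p,d),open(f'pics/{f}.pkl','wb')); return m,p,d
def load(f): return pickle.load(open(f'pics/{f}.pkl','rb'))
def world(m,uv,z):
    K=np.array([[m['fx'],0,m['cx']],[0,m['fy'],m['cy']],[0,0,1]])
    q=cv2.undistortPoints(np.array(uv,float).reshape(-1,1,2),K,np.array(m['dist'],float)).reshape(-1,2)
    z=np.broadcast_to(np.asarray(z,float),(len(q),))
    return (np.c_[q,np.ones(len(q))]*z[:,None])@np.array(m['rotation']).T+np.array(m['origin'])
def onplane(m,uv,h):
    o=np.array(m['origin']); a=world(m,uv,1.0)-o
    return o+a*((h-o[2])/a[:,2])[:,None]
def bydepth(m,d,uv):
    return world(m,uv,[np.median(d[v-1:v+2,u-1:u+2]) for u,v in np.array(uv,int)])
E
python3 - <<'E'
from h import *
for n in('scene','top','wrist'):
    m,p,d=snap(n,n+'0'); print(n,m['fx'],np.round(m['origin'],3),np.round(m['rotation'],3).tolist())
s=ctrl.get_state(); print(s, ctrl.tcp_to_grasp)
a=[cv2.imread(f'pics/{n}0.png') for n in('scene','top')]
cv2.imwrite('pics/both.png',cv2.resize(np.vstack(a),(480,600)))
E
```

```text
pics
scene 409.4452941312228 [0.861 0.324 0.733] [-2.506, -0.003, 2.465]
top 360.95679271981305 [ 0.481 -0.092  0.913] [-3.032, 0.042, -1.558]
wrist 280.5013943715678 [0.081 0.625 0.375] [2.827, 0.001, 1.317]
{'time_s': 0.15, 'joint_positions': array([-1.38521577,  0.41173246, -0.01270433,  1.59683192,  0.00558919,
        1.13429113, -0.08220357]), 'dq': array([ 9.43712789e-04, -4.20406323e-03,  3.21806533e-04, -3.20697596e-03,
       -1.78413812e-03, -1.87159604e-06,  1.51672490e-04]), 'joint_torque': array([ 1.93624888e-03, -6.01031971e+01,  6.82886839e-01, -2.99647450e+01,
        1.38846200e-02,  7.84503878e-03, -8.42742878e-06]), 'tool_pos': array([0.15685522, 0.60461549, 0.23064427]), 'tcp_rot': array([-3.14036779e+00,  7.89247652e-05,  2.88782050e+00]), 'wrist_force': array([-0.15544025, -0.00435424,  0.14616206]), 'moment': array([-0.04196432, -0.01805296, -0.03102785]), 'width': 1.0031914384634801} 0.0187
```

View pics/top0.png

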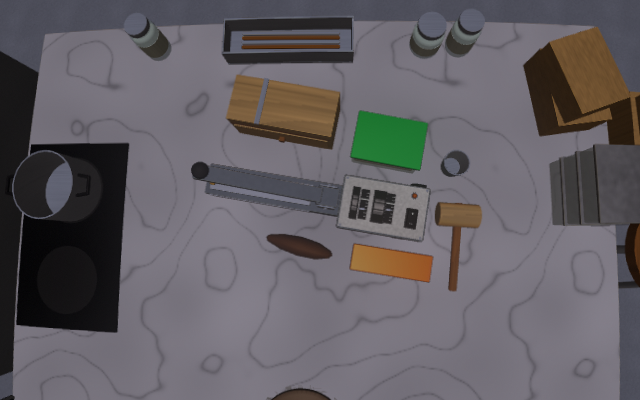

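View pics/scene0.png

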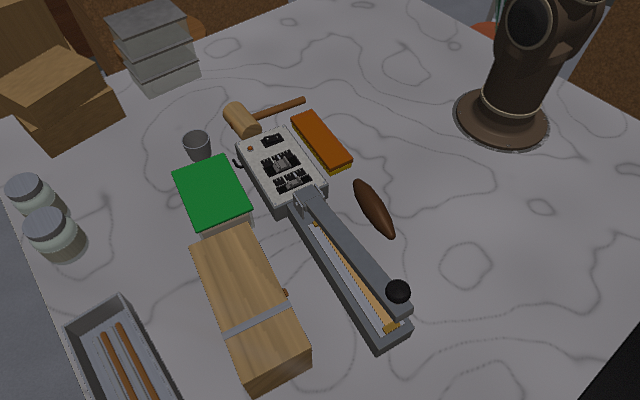

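The top view shows the control box around px (384,208), with the narrow wheel at (357,203), the broad wheel at (382,207) and the rocker at (411,218). The jaw runs left (+y), and the amber case (390,263) and mallet (458,215) are close by.

```bash
python3 - <<'E'
s=open('h.py').read()
s=s.replace("def snap","from scipy.spatial.transform import Rotation as R\ndef snap").replace("np.array(m['rotation']).T","R.from_euler('xyz',m['rotation']).as_matrix().T")
open('h.py','w').write(s)
E
python3 - <<'E'
from h import *
m,p,d=load('top0')
print(np.round(bydepth(m,d,[(500,300),(390,263),(382,150),(320,180)]),3))
x0,y0=335,170
cv2.imwrite('pics/topc.png',cv2.resize(p[y0:y0+75,x0:x0+100],None,fx=8,fy=8,interpolation=cv2.INTER_CUBIC))
# deck fit
vv,uu=np.mgrid[165:250,325:440]; P=world(m,np.c_[uu.ravel(),vv.ravel()],d[165:250,325:440].ravel())
k=(abs(P[:,2]-.052)<.006)
q=P[k,:2].astype(np.float32); im=np.zeros((85,115),np.uint8); im.ravel()[k]=255
n,l,st,c=cv2.connectedComponentsWithStats(im); b=1+st[1:,4].argmax()
q=P[(l.ravel()==b),:2].astype(np.float32); print(cv2.minAreaRect(q), P[(l.ravel()==b),2].mean())
E
```

```text
[[ 0.333 -0.487  0.001]
 [ 0.425 -0.21   0.032]
 [ 0.691 -0.187  0.075]
 [ 0.631 -0.037 -0.   ]]
((0.5594986081123352, -0.17693766951560974), (0.24145866930484772, 0.1305861920118332), 80.72503662109375) 0.052719487489281125
```

View pics/topc.png

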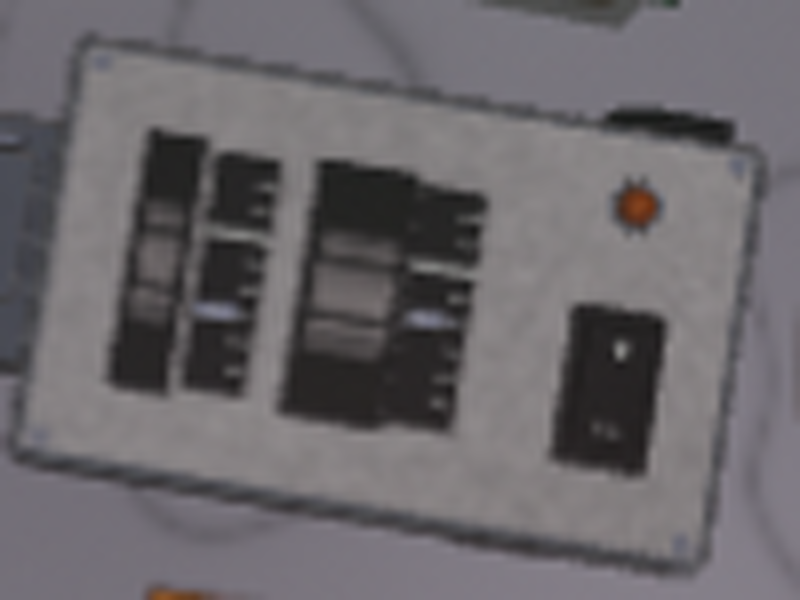

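```bash
python3 - <<'E'
from h import *
m,p,d=load('top0')
f=lambda L,h: onplane(m,[(335+(x+.5)/8-.5,170+(y+.5)/8-.5) for x,y in L],h)
C=f([(88,40),(760,155),(700,572),(15,455)],.052); print(np.round(C,4)); c=C.mean(0)
for i in range(4): print(np.linalg.norm(C[i]-C[i-1]))
v=(C[0]+C[3]-C[1]-C[2]); yaw=np.arctan2(-v[0],v[1]); v2=C[0]+C[1]-C[2]-C[3]; print('yaw',np.degrees(yaw),np.degrees(np.arctan2(v2[1],v2[0])),c)
Rz=R.from_euler('z',yaw).as_matrix()
for n,L,h in [('wheel',(352,293),.064),('ribs',(357,245),.0676),('rib2',(345,330),.0676),('ptr',(428,318),.054),('long',(440,268),.053),('cool',(157,265),.064),('rocker',(612,388),.057),('slotb',(372,165),.052),('slotf',(335,420),.052)]:
    P=f([L],h)[0]; print(n,np.round(P,4),np.round(Rz.T@(P-c),4))
E
```

```text
[[ 0.6356 -0.1017  0.052 ]
 [ 0.6021 -0.303   0.052 ]
 [ 0.4779 -0.2832  0.052 ]
 [ 0.5104 -0.0808  0.052 ]]
0.1269459809878497
0.2040660698023919
0.1257879465526188
0.20495082208475496
yaw -9.294726985225196 -9.254423167488097 [ 0.55652053 -0.19215166  0.052     ]
wheel [ 0.5586 -0.1796  0.064 ] [-0.      0.0127  0.012 ]
ribs [ 0.5724 -0.1807  0.0676] [0.0138 0.0139 0.0156]
rib2 [ 0.5473 -0.1771  0.0676] [-0.0115  0.0133  0.0156]
ptr [ 0.5522 -0.2031  0.054 ] [-0.0025 -0.0115  0.002 ]
long [ 0.5673 -0.2069  0.053 ] [ 0.013  -0.0128  0.001 ]
cool [ 0.5664 -0.1223  0.064 ] [-0.0016  0.0705  0.012 ]
rocker [ 0.5317 -0.2568  0.057 ] [-0.0141 -0.0678  0.005 ]
slotb [ 0.5982 -0.1869  0.052 ] [0.0403 0.0119 0.    ]
slotf [ 0.5218 -0.1757  0.052 ] [-0.037   0.0106  0.    ]
```

```bash
python3 - <<'E'
from h import *
m,p,d=load('top0')
vv,uu=np.mgrid[60:330,140:500]; P=world(m,np.c_[uu.ravel(),vv.ravel()],d[60:330,140:500].ravel()).reshape(270,360,3)
z=np.where(d[60:330,140:500]>0,P[...,2],0)
for n,(a,b,c_,e) in {'knob':(155,190,185,220),'arm':(155,200,210,340),'shaver':(70,150,220,345),'all':(60,330,140,500)}.items():
    q=z[a-60:b-60,c_-140:e-140]; i=np.unravel_index(q.argmax(),q.shape); print(n,q.max(),P[i[0]+a-60,i[1]+c_-140])
def rows(p0,y0,p1,y1,n):
    p0,p1=map(np.array,(p0,p1))
    for i in range(n):
        y=y0+(y1-y0)*i/n; dp=(p1-p0)/n
        t=R.from_euler('xyz',[np.pi,0,np.radians(y)]).as_matrix().T@dp
        print('{"tx":%.4f,"ty":%.4f,"tz":%.4f,"rz":%.3f},'%(*t,-(y1-y0)/n))
rows([.157,.605,.231],165.45,[.486,-.1675,.231],80.7,24)
E
```

```text
knob 0.18979641708824768 [0.62576908 0.2073288  0.18979642]
arm 0.14993316777024346 [0.63376157 0.19430197 0.14993317]
shaver 0.1233108604466352 [0.77740878 0.10102818 0.12331086]
all 0.18979641708824768 [0.62576908 0.2073288  0.18979642]
{"tx":-0.0214,"ty":-0.0277,"tz":-0.0000,"rz":3.531},
{"tx":-0.0230,"ty":-0.0263,"tz":-0.0000,"rz":3.531},
{"tx":-0.0246,"ty":-0.0249,"tz":-0.0000,"rz":3.531},
{"tx":-0.0261,"ty":-0.0233,"tz":-0.0000,"rz":3.531},
{"tx":-0.0275,"ty":-0.0217,"tz":-0.0000,"rz":3.531},
{"tx":-0.0288,"ty":-0.0199,"tz":-0.0000,"rz":3.531},
{"tx":-0.0299,"ty":-0.0181,"tz":-0.0000,"rz":3.531},
{"tx":-0.0310,"ty":-0.0162,"tz":-0.0000,"rz":3.531},
{"tx":-0.0319,"ty":-0.0143,"tz":-0.0000,"rz":3.531},
{"tx":-0.0327,"ty":-0.0123,"tz":-0.0000,"rz":3.531},
{"tx":-0.0334,"ty":-0.0103,"tz":-0.0000,"rz":3.531},
{"tx":-0.0340,"ty":-0.0082,"tz":-0.0000,"rz":3.531},
{"tx":-0.0345,"ty":-0.0061,"tz":-0.0000,"rz":3.531},
{"tx":-0.0348,"ty":-0.0039,"tz":-0.0000,"rz":3.531},
{"tx":-0.0349,"ty":-0.0018,"tz":-0.0000,"rz":3.531},
{"tx":-0.0350,"ty":0.0004,"tz":0.0000,"rz":3.531},
{"tx":-0.0349,"ty":0.0025,"tz":0.0000,"rz":3.531},
{"tx":-0.0347,"ty":0.0047,"tz":0.0000,"rz":3.531},
{"tx":-0.0343,"ty":0.0068,"tz":0.0000,"rz":3.531},
{"tx":-0.0338,"ty":0.0089,"tz":0.0000,"rz":3.531},
{"tx":-0.0332,"ty":0.0110,"tz":0.0000,"rz":3.531},
{"tx":-0.0325,"ty":0.0130,"tz":0.0000,"rz":3.531},
{"tx":-0.0316,"ty":0.0150,"tz":0.0000,"rz":3.531},
{"tx":-0.0306,"ty":0.0169,"tz":0.0000,"rz":3.531},
```

Call:
jog_arm:
  commands:
    - {"tx": -0.0214, "ty": -0.0277, "rz": 3.53}
    - {"tx": -0.023, "ty": -0.0263, "rz": 3.53}
    - {"tx": -0.0246, "ty": -0.0249, "rz": 3.53}
    - {"tx": -0.0261, "ty": -0.0233, "rz": 3.53}
    - {"tx": -0.0275, "ty": -0.0217, "rz": 3.53}
    - {"tx": -0.0288, "ty": -0.0199, "rz": 3.53}
    - {"tx": -0.03, "ty": -0.0181, "rz": 3.53}
    - {"tx": -0.031, "ty": -0.0162, "rz": 3.53}

```text
validation failed for argument at $.co...
```

Call:
jog_arm:
  commands:
    - {"tx": -0.0319, "ty": -0.0143, "rz": 3.53}
    - {"tx": -0.0327, "ty": -0.0123, "rz": 3.53}
    - {"tx": -0.0334, "ty": -0.0103, "rz": 3.53}
    - {"tx": -0.034, "ty": -0.0082, "rz": 3.53}
    - {"tx": -0.0345, "ty": -0.0061, "rz": 3.53}
    - {"tx": -0.0348, "ty": -0.0039, "rz": 3.53}
    - {"tx": -0.0349, "ty": -0.0018, "rz": 3.53}
    - {"tx": -0.035, "ty": 0.0004, "rz": 3.53}

```text
validation failed for argument at $.co...
```

Call:
jog_arm:
  commands:
    - {"tx": -0.0349, "ty": 0.0025, "rz": 3.53}
    - {"tx": -0.0347, "ty": 0.0047, "rz": 3.53}
    - {"tx": -0.0343, "ty": 0.0068, "rz": 3.53}
    - {"tx": -0.0338, "ty": 0.0089, "rz": 3.53}
    - {"tx": -0.0332, "ty": 0.011, "rz": 3.53}
    - {"tx": -0.0325, "ty": 0.013, "rz": 3.53}
    - {"tx": -0.0316, "ty": 0.015, "rz": 3.53}
    - {"tx": -0.0306, "ty": 0.0169, "rz": 3.53}

```text
validation failed for argument at $.co...
```

Call:
jog_arm:
  commands:
    - {"tx": -0.0214, "ty": -0.0277, "tz": 0, "rx": 0, "ry": 0, "rz": 3.53}
    - {"tx": -0.023, "ty": -0.0263, "tz": 0, "rx": 0, "ry": 0, "rz": 3.53}
    - {"tx": -0.0246, "ty": -0.0249, "tz": 0, "rx": 0, "ry": 0, "rz": 3.53}
    - {"tx": -0.0261, "ty": -0.0233, "tz": 0, "rx": 0, "ry": 0, "rz": 3.53}
    - {"tx": -0.0275, "ty": -0.0217, "tz": 0, "rx": 0, "ry": 0, "rz": 3.53}
    - {"tx": -0.0288, "ty": -0.0199, "tz": 0, "rx": 0, "ry": 0, "rz": 3.53}
    - {"tx": -0.03, "ty": -0.0181, "tz": 0, "rx": 0, "ry": 0, "rz": 3.53}
    - {"tx": -0.031, "ty": -0.0162, "tz": 0, "rx": 0, "ry": 0, "rz": 3.53}

```text
time_s: 0.95
tool_pos: [0.2672, 0.346, 0.2312]
tcp_rot: [-3.141, -0.0, 2.392]
wrist_force: [0.5, 0.8, 0.1]
width: 1.004
```

Call:
jog_arm:
  commands:
    - {"tx": -0.0319, "ty": -0.0143, "tz": 0, "rx": 0, "ry": 0, "rz": 3.53}
    - {"tx": -0.0327, "ty": -0.0123, "tz": 0, "rx": 0, "ry": 0, "rz": 3.53}
    - {"tx": -0.0334, "ty": -0.0103, "tz": 0, "rx": 0, "ry": 0, "rz": 3.53}
    - {"tx": -0.034, "ty": -0.0082, "tz": 0, "rx": 0, "ry": 0, "rz": 3.53}
    - {"tx": -0.0345, "ty": -0.0061, "tz": 0, "rx": 0, "ry": 0, "rz": 3.53}
    - {"tx": -0.0348, "ty": -0.0039, "tz": 0, "rx": 0, "ry": 0, "rz": 3.53}
    - {"tx": -0.0349, "ty": -0.0018, "tz": 0, "rx": 0, "ry": 0, "rz": 3.53}
    - {"tx": -0.035, "ty": 0.0004, "tz": 0, "rx": 0, "ry": 0, "rz": 3.53}

```text
time_s: 1.75
tool_pos: [0.3769, 0.0887, 0.2314]
tcp_rot: [3.141, -0.0, 1.9]
wrist_force: [0.4, 1.2, 0.4]
width: 0.994
```

Call:
jog_arm:
  commands:
    - {"tx": -0.0349, "ty": 0.0025, "tz": 0, "rx": 0, "ry": 0, "rz": 3.53}
    - {"tx": -0.0347, "ty": 0.0047, "tz": 0, "rx": 0, "ry": 0, "rz": 3.53}
    - {"tx": -0.0343, "ty": 0.0068, "tz": 0, "rx": 0, "ry": 0, "rz": 3.53}
    - {"tx": -0.0338, "ty": 0.0089, "tz": 0, "rx": 0, "ry": 0, "rz": 3.53}
    - {"tx": -0.0332, "ty": 0.011, "tz": 0, "rx": 0, "ry": 0, "rz": 3.53}
    - {"tx": -0.0325, "ty": 0.013, "tz": 0, "rx": 0, "ry": 0, "rz": 3.53}
    - {"tx": -0.0316, "ty": 0.015, "tz": 0, "rx": 0, "ry": 0, "rz": 3.53}
    - {"tx": -0.0306, "ty": 0.0169, "tz": 0, "rx": 0, "ry": 0, "rz": 3.53}

```text
time_s: 2.55
tool_pos: [0.487, -0.1684, 0.2312]
tcp_rot: [3.142, -0.0, 1.407]
wrist_force: [-0.5, 1.4, 0.4]
width: 0.997
```

Call:
jog_arm:
  commands:
    - {"tx": 0, "ty": 0, "tz": 0.03, "rx": 0, "ry": 0, "rz": 0}
    - {"tx": 0, "ty": 0, "tz": 0.03, "rx": 0, "ry": 0, "rz": 0}
    - {"tx": 0, "ty": 0, "tz": 0.02, "rx": 0, "ry": 0, "rz": 0}
    - {"tx": 0, "ty": 0, "tz": 0, "rx": 0, "ry": 0, "rz": 0}
    - {"tx": 0, "ty": 0, "tz": 0, "rx": 0, "ry": 0, "rz": 0}

```text
time_s: 3.05
tool_pos: [0.4866, -0.1675, 0.1516]
tcp_rot: [-3.141, 0.0, 1.409]
wrist_force: [0.3, -0.2, -0.6]
width: 1.005
```

```bash
python3 - <<'E'
from h import *
print(ctrl.get_state()['tool_pos'],ctrl.get_state()['tcp_rot'])
m,p,d=snap('wrist','w1'); print(m['origin'],m['rotation'])
E
```

```text
[ 0.48664126 -0.16745416  0.15159328] [-3.14112432e+00  3.66177425e-04  1.40886463e+00]
[ 0.49979963 -0.08930723  0.29562127] [ 2.82838297e+00 -2.70182381e-04 -1.61844807e-01]
```

View pics/w1.png

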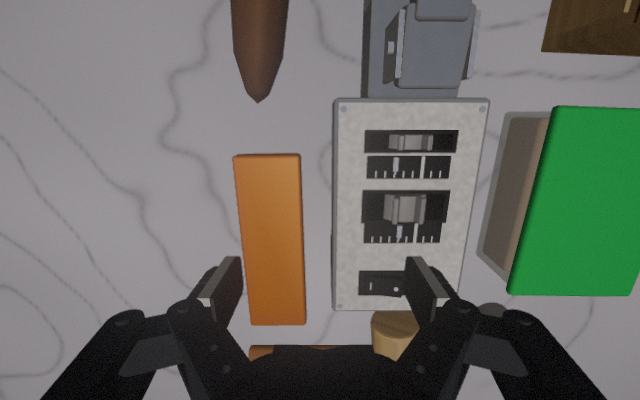

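The wrist view shows the box at px (335–488, 98–310), with the broad wheel at (405,207), its pointer near (402,232), and the far fingertip near (410,262) with a plate-like pad. I'll zoom in for the fingertip shape and a more accurate wheel position.

```bash
python3 - <<'E'
from h import *
m,p,d=load('w1')
c=p[170:320,335:485]; cv2.imwrite('pics/w1c.png',cv2.resize(c,(600,600),interpolation=cv2.INTER_CUBIC))
T=np.array(ctrl.get_state()['tool_pos']); Rt=R.from_euler('xyz',ctrl.get_state()['tcp_rot']).as_matrix()
# finger points: near depth
vv,uu=np.mgrid[240:400,180:500]; dd=d[240:400,180:500]; P=world(m,np.c_[uu.ravel(),vv.ravel()],dd.ravel()); q=((P-T)@Rt)
k=(dd.ravel()>0)&(q[:,2]>-.06)&(q[:,2]<.02); q=q[k]
for s in(1,-1):
    f=q[q[:,1]*s>0]; print(s,len(f),f.min(0),f.max(0))
    for z in np.arange(-.06,.02,.006):
        g=f[(f[:,2]>=z)&(f[:,2]<z+.006)]
        if len(g)>5: print(round(z,3),len(g),'x',g[:,0].min().round(4),g[:,0].max().round(4),'y',g[:,1].min().round(4),g[:,1].max().round(4))
E
```

```text
1 2753 [-0.01090265  0.04190426 -0.05999731] [ 0.01453602  0.0663464  -0.01312398]
-0.06 418 x 0.0057 0.0145 y 0.0424 0.0663
-0.054 406 x -0.0016 0.0124 y 0.0421 0.0543
-0.048 436 x -0.0105 0.0122 y 0.0421 0.0566
-0.042 431 x -0.0109 0.0125 y 0.042 0.0562
-0.036 380 x -0.0105 0.0121 y 0.0421 0.0568
-0.03 332 x -0.0109 0.0122 y 0.0419 0.0565
-0.024 256 x -0.0106 0.012 y 0.042 0.0552
-0.018 94 x -0.0096 0.0111 y 0.042 0.0477
-1 2555 [-0.01148437 -0.05670798 -0.05998719] [ 0.01493471 -0.04176675 -0.01337471]
-0.06 217 x 0.0111 0.0149 y -0.054 -0.0418
-0.054 418 x -0.002 0.0123 y -0.0542 -0.0421
-0.048 432 x -0.01 0.0122 y -0.0565 -0.042
-0.042 432 x -0.0115 0.0123 y -0.0567 -0.0421
-0.036 372 x -0.0108 0.0122 y -0.0566 -0.0421
-0.03 329 x -0.0111 0.0121 y -0.0565 -0.0422
-0.024 264 x -0.0108 0.012 y -0.0557 -0.0422
-0.018 91 x -0.0106 0.0112 y -0.0494 -0.0422
```

View pics/w1c.png

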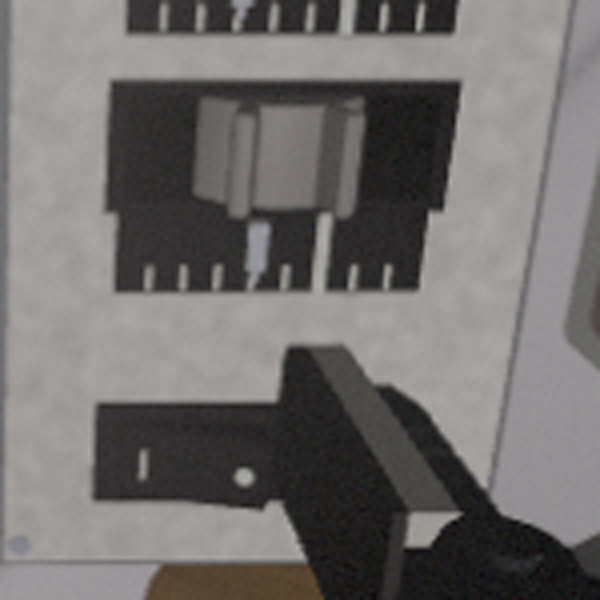

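```bash
python3 - <<'E'
from h import *
m,p,d=load('w1'); T=np.array([.48664,-.16745,.1516]); yaw=1.40886; Rt=R.from_euler('xyz',[np.pi,0,yaw]).as_matrix()
f=lambda L,h: onplane(m,[(335+(x+.5)/4-.5,170+(y+.5)/4-.5) for x,y in L],h)
for n,L,h in [('ribF',(243,160),.0676),('ribB',(352,160),.0676),('slot',(110,82),.052),('slot',(460,82),.052),('ptr',(257,255),.056),('long',(320,255),.053),('t0',(150,280),.053),('t7',(388,280),.053),('rockL',(98,404),.055),('rockL2',(95,498),.055)]:
    P=f([L],h)[0]; print(n,np.round(P,4),'tool',np.round((P-T)@Rt,4))
print(bydepth(m,d,[(335+60,170+37),(335+72,170+37),(370,185),(370,280)]))
E
```

```text
ribF [ 0.5487 -0.1773  0.0676] tool [0.0003 0.0628 0.084 ]
ribB [ 0.572  -0.1811  0.0676] tool [0.0003 0.0864 0.084 ]
slot [ 0.524  -0.1599  0.052 ] tool [0.0135 0.0357 0.0996]
slot [ 0.602  -0.1726  0.052 ] tool [0.0135 0.1147 0.0996]
ptr [ 0.5525 -0.2056  0.056 ] tool [-0.0271  0.0712  0.0956]
long [ 0.5679 -0.2095  0.053 ] tool [-0.0284  0.0869  0.0986]
t0 [ 0.5275 -0.2094  0.053 ] tool [-0.0348  0.0471  0.0986]
t7 [ 0.5835 -0.2187  0.053 ] tool [-0.0349  0.1038  0.0986]
rockL [ 0.5112 -0.2395  0.055 ] tool [-0.0672  0.0359  0.0966]
rockL2 [ 0.5072 -0.2663  0.055 ] tool [-0.0942  0.0362  0.0966]
[[ 0.5480892  -0.17395458  0.0699061 ]
 [ 0.55983131 -0.17804073  0.06353459]
 [ 0.53121447 -0.15561987  0.0545582 ]
 [ 0.52012543 -0.24838168  0.06005337]]
```

Call:
jog_arm:
  commands:
    - {"tx": 0, "ty": 0, "tz": 0.04, "rx": 0, "ry": 0, "rz": 0}
    - {"tx": 0, "ty": 0, "tz": 0.035, "rx": 0, "ry": 0, "rz": 0}
    - {"tx": 0, "ty": 0, "tz": 0.015, "rx": 0, "ry": 0, "rz": 0}
    - {"tx": 0, "ty": 0, "tz": 0.01, "rx": 0, "ry": 0, "rz": 0}
    - {"tx": 0, "ty": 0, "tz": 0, "rx": 0, "ry": 0, "rz": 0}
    - {"tx": 0, "ty": 0, "tz": 0, "rx": 0, "ry": 0, "rz": 0}

```text
time_s: 3.7
tool_pos: [0.4875, -0.1676, 0.0525]
tcp_rot: [3.14, -0.0, 1.409]
wrist_force: [0.8, -0.0, -0.9]
width: 1.001
```

Call:
jog_arm:
  commands:
    - {"tx": 0, "ty": 0.006, "tz": 0, "rx": 0, "ry": 0, "rz": 0}
    - {"tx": 0, "ty": 0.006, "tz": 0, "rx": 0, "ry": 0, "rz": 0}
    - {"tx": 0, "ty": 0.004, "tz": 0, "rx": 0, "ry": 0, "rz": 0}
    - {"tx": 0, "ty": 0.0, "tz": 0, "rx": 0, "ry": 0, "rz": 0}

```text
time_s: 4.1
tool_pos: [0.5035, -0.1699, 0.0516]
tcp_rot: [3.14, 0.0, 1.41]
wrist_force: [-1.6, 0.7, 0.6]
width: 1.001
```

Call:
jog_arm:
  commands:
    - {"tx": 0, "ty": 0.004, "tz": 0, "rx": 0, "ry": 0, "rz": 0}
    - {"tx": 0, "ty": 0.004, "tz": 0, "rx": 0, "ry": 0, "rz": 0}
    - {"tx": 0, "ty": 0.0, "tz": 0, "rx": 0, "ry": 0, "rz": 0}

```text
time_s: 4.4
tool_pos: [0.5114, -0.1712, 0.0513]
tcp_rot: [3.14, 0.0, 1.41]
wrist_force: [0.2, -0.3, 0.5]
width: 1.002
```

Call:
jog_arm:
  commands:
    - {"tx": 0, "ty": 0.004, "tz": 0, "rx": 0, "ry": 0, "rz": 0}
    - {"tx": 0, "ty": 0.0, "tz": 0, "rx": 0, "ry": 0, "rz": 0}

```text
time_s: 4.6
tool_pos: [0.515, -0.1718, 0.0513]
tcp_rot: [3.141, 0.0, 1.409]
wrist_force: [-0.0, -0.0, 0.3]
width: 0.995
```

```bash
python3 - <<'E'
from h import *
m,p,d=snap('wrist','w2'); 
cv2.imwrite('pics/w2c.png',cv2.resize(p[120:320,300:540],None,fx=3,fy=3,interpolation=cv2.INTER_CUBIC))
E
```

```text
(no output)
```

View pics/w2c.png

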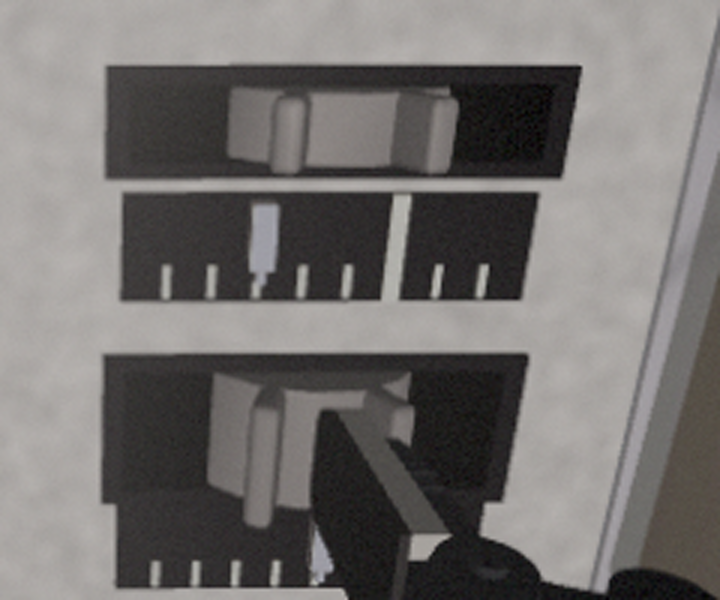

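The broad wheel moved one click: the pointer is at px (318,560), one line short of the long line. The finger sits free in the gap between the ribs. I'll repeat the push.

Call:
jog_arm:
  commands:
    - {"tx": 0, "ty": 0, "tz": -0.02, "rx": 0, "ry": 0, "rz": 0}
    - {"tx": 0, "ty": 0, "tz": -0.01, "rx": 0, "ry": 0, "rz": 0}
    - {"tx": 0, "ty": -0.014, "tz": 0, "rx": 0, "ry": 0, "rz": 0}
    - {"tx": 0, "ty": -0.014, "tz": 0, "rx": 0, "ry": 0, "rz": 0}
    - {"tx": 0, "ty": 0, "tz": 0, "rx": 0, "ry": 0, "rz": 0}
    - {"tx": 0, "ty": 0, "tz": 0.02, "rx": 0, "ry": 0, "rz": 0}
    - {"tx": 0, "ty": 0, "tz": 0.01, "rx": 0, "ry": 0, "rz": 0}
    - {"tx": 0, "ty": 0, "tz": 0, "rx": 0, "ry": 0, "rz": 0}

```text
time_s: 5.45
tool_pos: [0.4862, -0.167, 0.0501]
tcp_rot: [-3.139, 0.0, 1.409]
wrist_force: [-0.7, 0.3, 0.9]
width: 1.0
```

Call:
jog_arm:
  commands:
    - {"tx": 0, "ty": 0.006, "tz": 0, "rx": 0, "ry": 0, "rz": 0}
    - {"tx": 0, "ty": 0.006, "tz": 0, "rx": 0, "ry": 0, "rz": 0}
    - {"tx": 0, "ty": 0.004, "tz": 0, "rx": 0, "ry": 0, "rz": 0}
    - {"tx": 0, "ty": 0.004, "tz": 0, "rx": 0, "ry": 0, "rz": 0}
    - {"tx": 0, "ty": 0.004, "tz": 0, "rx": 0, "ry": 0, "rz": 0}
    - {"tx": 0, "ty": 0.004, "tz": 0, "rx": 0, "ry": 0, "rz": 0}
    - {"tx": 0, "ty": 0, "tz": 0, "rx": 0, "ry": 0, "rz": 0}
    - {"tx": 0, "ty": 0, "tz": 0, "rx": 0, "ry": 0, "rz": 0}

```text
time_s: 6.25
tool_pos: [0.5144, -0.1718, 0.0513]
tcp_rot: [3.141, 0.0, 1.409]
wrist_force: [0.1, 0.1, -0.4]
width: 1.0
```

Call:
jog_arm:
  commands:
    - {"tx": 0, "ty": 0, "tz": -0.02, "rx": 0, "ry": 0, "rz": 0}
    - {"tx": 0, "ty": 0, "tz": -0.03, "rx": 0, "ry": 0, "rz": 0}
    - {"tx": 0, "ty": -0.01, "tz": -0.03, "rx": 0, "ry": 0, "rz": 0}
    - {"tx": 0, "ty": -0.02, "tz": 0, "rx": 0, "ry": 0, "rz": 0}
    - {"tx": 0, "ty": 0, "tz": 0, "rx": 0, "ry": 0, "rz": 0}
    - {"tx": 0, "ty": 0, "tz": 0, "rx": 0, "ry": 0, "rz": 0}

```text
time_s: 6.85
tool_pos: [0.4848, -0.1665, 0.1313]
tcp_rot: [3.141, -0.001, 1.409]
wrist_force: [-0.0, 1.1, -0.5]
width: 1.004
```

```bash
python3 - <<'E'
from h import *
print(ctrl.get_state()['tool_pos'],ctrl.get_state()['tcp_rot'])
m,p,d=snap('wrist','w3'); 
cv2.imwrite('pics/w3c.png',cv2.resize(p[130:330,330:510],None,fx=3,fy=3,interpolation=cv2.INTER_CUBIC))
E
```

```text
[ 0.48483676 -0.16652027  0.13132985] [ 3.14116845e+00 -6.69965126e-04  1.40944255e+00]
```

View pics/w3c.png

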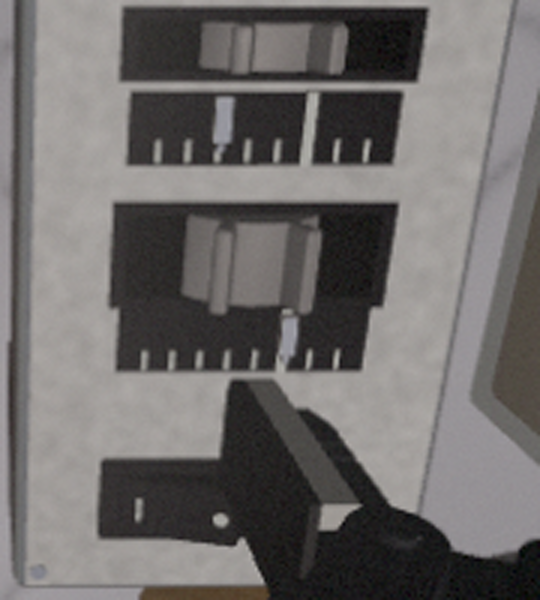

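The pointer now stands on the long line (px 288,340), and the cooling pointer is unchanged. Next is the rocker, with the finger aimed at its back end.

Call:
jog_arm:
  commands:
    - {"tx": -0.03, "ty": 0.011, "tz": 0, "rx": 0, "ry": 0, "rz": 0}
    - {"tx": -0.03, "ty": 0.011, "tz": 0, "rx": 0, "ry": 0, "rz": 0}
    - {"tx": -0.0216, "ty": 0.0077, "tz": 0, "rx": 0, "ry": 0, "rz": 0}
    - {"tx": 0, "ty": 0, "tz": 0.03, "rx": 0, "ry": 0, "rz": 0}
    - {"tx": 0, "ty": 0, "tz": 0.03, "rx": 0, "ry": 0, "rz": 0}
    - {"tx": 0, "ty": 0, "tz": 0.01, "rx": 0, "ry": 0, "rz": 0}
    - {"tx": 0, "ty": 0, "tz": 0, "rx": 0, "ry": 0, "rz": 0}
    - {"tx": 0, "ty": 0, "tz": 0, "rx": 0, "ry": 0, "rz": 0}

```text
time_s: 7.7
tool_pos: [0.5014, -0.2526, 0.0618]
tcp_rot: [3.141, 0.0, 1.409]
wrist_force: [0.1, -0.1, 0.2]
width: 1.0
```

Call:
jog_arm:
  commands:
    - {"tx": 0, "ty": 0, "tz": 0.006, "rx": 0, "ry": 0, "rz": 0}
    - {"tx": 0, "ty": 0, "tz": 0.004, "rx": 0, "ry": 0, "rz": 0}
    - {"tx": 0, "ty": 0, "tz": 0.003, "rx": 0, "ry": 0, "rz": 0}
    - {"tx": 0, "ty": 0, "tz": 0, "rx": 0, "ry": 0, "rz": 0}

```text
time_s: 8.1
tool_pos: [0.5019, -0.2523, 0.0487]
tcp_rot: [3.14, 0.0, 1.41]
wrist_force: [1.5, -0.5, 2.7]
width: 0.999
```

Call:
jog_arm:
  commands:
    - {"tx": 0, "ty": 0, "tz": 0.002, "rx": 0, "ry": 0, "rz": 0}
    - {"tx": 0, "ty": 0, "tz": 0.002, "rx": 0, "ry": 0, "rz": 0}
    - {"tx": 0, "ty": 0, "tz": 0, "rx": 0, "ry": 0, "rz": 0}

```text
time_s: 8.4
tool_pos: [0.5024, -0.2525, 0.045]
tcp_rot: [3.139, 0.0, 1.41]
wrist_force: [3.9, 0.5, 4.5]
width: 0.997
```

Call:
jog_arm:
  commands:
    - {"tx": 0, "ty": 0, "tz": 0.001, "rx": 0, "ry": 0, "rz": 0}
    - {"tx": 0, "ty": 0, "tz": 0.0005, "rx": 0, "ry": 0, "rz": 0}
    - {"tx": 0, "ty": 0, "tz": 0, "rx": 0, "ry": 0, "rz": 0}
    - {"tx": 0, "ty": 0, "tz": 0, "rx": 0, "ry": 0, "rz": 0}

```text
time_s: 8.8
tool_pos: [0.5026, -0.2526, 0.0445]
tcp_rot: [3.138, -0.0, 1.409]
wrist_force: [0.8, 2.7, 16.1]
width: 1.004
```

Call:
jog_arm:
  commands:
    - {"tx": 0, "ty": 0, "tz": -0.01, "rx": 0, "ry": 0, "rz": 0}
    - {"tx": 0, "ty": 0, "tz": -0.03, "rx": 0, "ry": 0, "rz": 0}
    - {"tx": 0, "ty": 0, "tz": -0.04, "rx": 0, "ry": 0, "rz": 0}
    - {"tx": 0, "ty": -0.03, "tz": -0.03, "rx": 0, "ry": 0, "rz": 0}
    - {"tx": -0.02, "ty": -0.03, "tz": -0.02, "rx": 0, "ry": 0, "rz": 0}
    - {"tx": -0.02, "ty": -0.03, "tz": 0, "rx": 0, "ry": 0, "rz": 0}
    - {"tx": 0, "ty": 0, "tz": 0, "rx": 0, "ry": 0, "rz": 0}
    - {"tx": 0, "ty": 0, "tz": 0, "rx": 0, "ry": 0, "rz": 0}

```text
time_s: 9.6
tool_pos: [0.4047, -0.2771, 0.1729]
tcp_rot: [-3.141, -0.001, 1.407]
wrist_force: [0.8, 1.1, 0.6]
width: 1.002
```

```bash
python3 - <<'E'
from h import *
m,p,d=snap('wrist','w4'); mt,pt,dt=snap('top','top4'); s=snap('scene','s4')[1]; s0=load('scene0')[1]
c=bydepth
uv=cv2.projectPoints(np.array([[.5317,-.2568,.06]]),*([np.zeros(3)]*2),np.eye(3),None)[0]
# rocker heights in wrist view
Rm=R.from_euler('xyz',m['rotation']).as_matrix(); a=Rm.T@(np.array([.54,-.215,.057])-m['origin']); u,v=int(m['fx']*a[0]/a[2]+m['cx']),int(m['fy']*a[1]/a[2]+m['cy']); print(u,v)
A=cv2.resize(p[max(0,v-70):v+80,max(0,u-75):u+75],(450,450)); B=cv2.resize(s[120:220,225:325],(450,450)); 
cv2.imwrite('pics/f.png',cv2.resize(np.hstack([A,B]),(800,400)))
ax=np.array([.987,-.161]); ctr=np.array([.5603,-.1792])+(-.017)*ax+(-.081)*np.array([.161,.987])
H,W=d.shape; vv,uu=np.mgrid[0:H,0:W]; P=world(m,np.c_[uu.ravel(),vv.ravel()],d.ravel()); q=P[:,:2]-ctr; l=q@ax; w=q@np.array([.161,.987])
for x in np.arange(-.024,.025,.004):
    k=(abs(l-x)<.002)&(abs(w)<.007)&(d.ravel()>0); print(round(x,3),k.sum(),np.median(P[k,2]).round(4) if k.any() else '')
for n,i,j in(('scene',s,s0),): print((cv2.absdiff(i,j).max(2)>40).sum())
E
```

```text
462 108
-0.024 75 0.0545
-0.02 69 0.0564
-0.016 124 0.0616
-0.012 69 0.0654
-0.008 63 0.0649
-0.004 58 0.064
0.0 58 0.0628
0.004 61 0.0623
0.008 61 0.0615
0.012 57 0.0607
0.016 64 0.0601
0.02 36 0.0585
0.024 54 0.0567
3717
```

View pics/f.png

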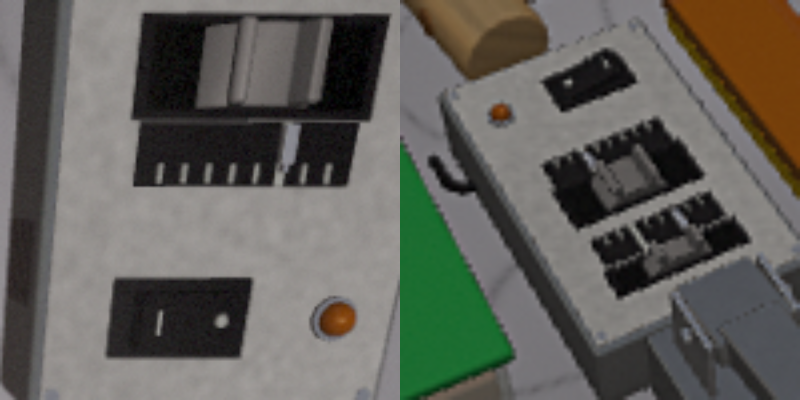

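The wheel's pointer is on the long line (left half, px 288,150). The rocker now slopes down to the back by about 0.19 rad, which fits fully on (off would tilt it about 0.2 the other way). I'll do one quick bystander check before handing in.

```bash
python3 - <<'E'
from h import *
for n,f in(('scene0','s4'),('top0','top4')):
    a,b=load(n),load(f); x=(abs(a[2]-b[2])>.012).astype(np.uint8); x=cv2.morphologyEx(x,cv2.MORPH_OPEN,np.ones((3,3)))
    print(n,[tuple(r) for r in cv2.connectedComponentsWithStats(x)[2][1:].tolist() if r[4]>15])
E
```

```text
scene0 [(274, 0, 69, 74, 2883), (493, 0, 19, 52, 475), (545, 0, 60, 79, 1677), (512, 4, 51, 72, 1695)]
top0 [(417, 240, 169, 160, 19252), (3, 395, 12, 5, 43)]
```

```bash
python3 -c "
from cell import ctrl
print(ctrl.get_state()['time_s']); print(ctrl.finish_job())"
```

```text
9.75
the job is handed in; nothing more can be done
None
```

The bag sealer is set for the heavy pouches and the job is handed in; the robot's clock stood at 9.75 s of the 40 s allowed. No verdict was reported.

**Wheel:** it started at 2.356, so I flicked it two clicks away from the front with one open fingertip. The last picture shows its pointer on the long line, with the ribs spread evenly about the top as they are in a click.

**Rocker:** I pressed the back end down until it bottomed, at about 16 N, then took the hand away. Its surface now slopes about 0.19 rad down to the back, which fits fully on. I inferred this from camera depth; the joint value itself was not readable.

**Everything else:** the cooling wheel's pointer was unchanged after the flicks. Comparing depth images from before and after, the scene and top views changed only where the arm itself stands. The part of the top view behind the arm could not be checked that way. No check failed or disagreed.

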